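# Flip three bench rocker switches in order

### The arm

A 7-joint arm with a two-finger parallel gripper is mounted at the origin on a cart in front of the work surface, level with it; the furniture and walls round the work are solid. World frame = base frame: x ahead of the robot, y to its left, z up, the work surface at z = 0. Lengths are in m, angles in rad, forces in N, time in s.
With the tool pointing down it reaches from about 0.425 to 0.925 m from the base axis. Payload 6.8 kg.
Tool frame: the origin (TCP) lies at the very end of the fingers, on their centre line; the grasp point (between the pads) lies 19 mm behind it; z points along the fingers, y is the line along which they close (so a half turn about z gives the same grasp; the last joint's range is limited). The gripper opens to 85 mm and grips with 20 to 120 N. Pads are 22 mm wide; open, the fingers measure 114 mm over their backs; the gripper's body (76 mm by 85 mm) begins 54 mm behind the grasp point. The pads swing forward as they close: fully open they stand 13 mm farther back than shut.
Start: joints at [1.048, 0.477, 0.022, 1.555, -0.011, 1.109, -0.083], TCP at [0.272, -0.618, 0.231] pointing down, gripper open.
Joint ranges: [-2.96, 2.96], [-0.34, 2.1], [-1.41, 1.46], [0.24, 2.44], [-1.37, 4.51], [0.17, 1.92], [-2.96, 2.96]. Speed limits (rad/s): [2.39, 2.39, 3.14, 3.14, 3.14, 3.14, 3.14].

### API

Orientations are given as a unit quaternion [w, x, y, z].
In Python, from station import bot gives the robot as it stands.
- The arm moves only by the tool nudge_tcp, called after ">>>" by a JSON object that holds its "op" and its "data", one argument or row to a line. Schema: {"type":"object","properties":{"steps":{"type":"array","items":{"type":"object","properties":{"sx":{"type":"number"},"sy":{"type":"number"},"sz":{"type":"number"},"twist":{"type":"number"},"aperture":{"type":"number"}},"additionalProperties":false,"required":["aperture"]},"minItems":1,"maxItems":20},"grip_force":{"type":"number"},"only":{"type":"string"},"quiet":{"type":"boolean"},"lines":{"type":"string"}},"required":["steps"],"additionalProperties":false}. steps is a list of rows, 1 to 20 of them, each an object with the fields sx, sy, sz (the shift in shares of the most that a row can go, 1 being 50 mm), twist (a turn about the tool's z in rad), aperture (the opening from 0.0 (shut) to 1.0 (fully open)); a field left out counts as zero (the opening has to be given); each row shifts and turns the commanded pose from where the row before left it, along the tool's axes as they then stand; what a row does not reach is not made up. A row lasts 1/10 s, in which the tool goes at most 0.05 m and 0.15 rad, less where a joint would pass 70% of its speed; a pose out of reach is approached as far as the arm can. The fingers move at their own pace and stop on an object; grip_force is the grip in N (left out, the last holds). Time passes only in rows, so rows that do not move let the fingers close. The tool returns the time, the measured TCP pose, the force, the opening and the grip force at its end. only (a regular expression) keeps the lines of the reply that match it, lines (a string "A,B") keeps lines A to B, and quiet returns only ok. Input that does not fit is refused with a message, and nothing moves.
- bot.get_obs(): the state, without advancing time (a new reading comes with each control period).
- bot.read_camera(name): name is "side" or "top" or "wrist"; returns the picture (400x640x3 uint8, blue, green, red); there is no depth.
- bot.camera_info(name): a dict with "vertical_fov" (degrees; the focal length in pixels is half the picture's height over the tangent of half this angle, whatever the lens; pixels are square), "cx", "cy" (the principal point, pixels), "view" (4x4, takes a point from world to camera coordinates); the wrist camera has in their place "hand_eye" (4x4, takes a point from camera to tool coordinates, whose origin is the TCP and whose axes are the flange's). Camera axes: x right, y up, looking along -z (the intrinsics and any distortion apply to the point x, -y, -z); pixel columns grow to the right and rows downward; lengths in m; the calibration is good to about 2 mm. A picture is of the moment at which its call begins: read the wrist's pose just before it. camera_info takes no time and is no camera call.
- bot.hand_in(): hands the job in; it is judged then, once.
The state is a dict: "t": time; "q": joint angles; "joint_vel": joint speeds; "joint_torque": joint torques, N m; "eef_pos": TCP position; "tool_rot": TCP orientation; "contact_force": force on the tool from outside, world axes, zero at the start; "torque": the same for the moment, N m; "gripper_width": opening from 0.0 (shut) to 1.0 (fully open); "grasp_force": force on a finger pad.
Only numpy, scipy, OpenCV 4.12 (cv2) and the standard library are available. Lean on these libraries where they do the work, as an engineer would, in place of code of your own. Each camera call takes 0.05 s, during which the arm holds its last target. There are 200 camera calls.

### The job

Switch on the three loose switch boxes on the desk in start-up order: first the one whose rocker has two round pads, then the one with the wide plate, last the one with the narrow bar. Tap the raised end of each rocker down lightly with the fingertips, until it stays clearly lower than the other end, and do not bear down hard on it. Do not lift, tip or push the boxes about, do not flip one before its turn, and leave the other things on the desk where they are.

Things in the scene. Friction and masses are not known exactly. Their poses are not given: they have to be found in the camera images.
- pads_switch: Loose grey switch box, 84 x 68 x 26 mm (x, y, z), about 0.6 kg. On a level axle along y, 31 mm above the desk, between two cheeks 36 mm high at y = +-30 mm, sits a black see-saw rocker, 64 mm long (x), 6 mm thick: two round pads, one at each end, 32 mm in diameter each. A shallow V: one wing slopes up, the other lies level. Origin: centre of the underside, z up; any yaw.
- pads_switch_press (a point): Where to press: on the top face of the rocker's wing that is raised at the start (box's +x side), 20 mm from the axle; 43 mm above the desk at the start, 34 mm when the wing is fully down and level. The wing's outer rim, 12 mm farther out, is 48 mm high at the start. Moves with the rocker.
- pads_switch_rocker (a joint): Rocker angle, rad: 0 = as at the start, +x wing raised; 0.24 = both wings equally high; 0.48 = +x wing fully down. 0 and 0.48 are stops. Stiff hinge, no spring: 3 to 4 N on the wing moves it all the way; it stays where it is left or sinks slowly to the nearer stop. The axle is cushioned: pressed with 8 to 16 N it gives up to 4 mm and springs back.
- plate_switch: Loose grey switch box, 84 x 68 x 26 mm (x, y, z), about 0.6 kg. On a level axle along y, 31 mm above the desk, between two cheeks 36 mm high at y = +-30 mm, sits a black see-saw rocker, 64 mm long (x), 6 mm thick: a wide plate, 52 mm across. A shallow V: one wing slopes up, the other lies level. Origin: centre of the underside, z up; any yaw.
- plate_switch_press (a point): Where to press: on the top face of the rocker's wing that is raised at the start (box's +x side), 20 mm from the axle; 43 mm above the desk at the start, 34 mm when the wing is fully down and level. The wing's outer rim, 12 mm farther out, is 48 mm high at the start. Moves with the rocker.
- plate_switch_rocker (a joint): Rocker angle, rad: 0 = as at the start, +x wing raised; 0.24 = both wings equally high; 0.48 = +x wing fully down. 0 and 0.48 are stops. Stiff hinge, no spring: 3 to 4 N on the wing moves it all the way; it stays where it is left or sinks slowly to the nearer stop. The axle is cushioned: pressed with 8 to 16 N it gives up to 4 mm and springs back.
- bar_switch: Loose grey switch box, 84 x 68 x 26 mm (x, y, z), about 0.6 kg. On a level axle along y, 31 mm above the desk, between two cheeks 36 mm high at y = +-30 mm, sits a black see-saw rocker, 64 mm long (x), 6 mm thick: a narrow bar, 14 mm across. A shallow V: one wing slopes up, the other lies level. Origin: centre of the underside, z up; any yaw.
- bar_switch_press (a point): Where to press: on the top face of the rocker's wing that is raised at the start (box's +x side), 20 mm from the axle; 43 mm above the desk at the start, 34 mm when the wing is fully down and level. The wing's outer rim, 12 mm farther out, is 48 mm high at the start. Moves with the rocker.
- bar_switch_rocker (a joint): Rocker angle, rad: 0 = as at the start, +x wing raised; 0.24 = both wings equally high; 0.48 = +x wing fully down. 0 and 0.48 are stops. Stiff hinge, no spring: 3 to 4 N on the wing moves it all the way; it stays where it is left or sinks slowly to the nearer stop. The axle is cushioned: pressed with 8 to 16 N it gives up to 4 mm and springs back.
- puck: Bystander: tan resin puck, 30 mm across, 18 mm high, loose. Origin: centre of the underside.
- loupe: Bystander: black stand loupe, 42 mm across, 37 mm high, loose. Origin: centre of the underside.
- tape_roll: Bystander: black roll of tape lying flat, 55 mm across, 19 mm high, loose. Origin: centre of the underside.

How it is judged:
By the outcome, as a careful person would: the job done as asked, in the order asked, and still so for the second after the job is handed in, with the robot touching nothing.
It also fails if it takes over 42 s, if anything falls off the work surface, if the arm or the gripper's body presses on something with over 40 N, if the wrist force passes 120 N, or if a joint passes its speed limit or range.

## Working session

There is one attempt and no reset: what is moved stays moved. The work goes in short steps, Python scripts to look and compute and a tool call to move; the robot and the scene stay as the last step left them, time stands still between calls to the robot, and variables do not carry over. Pictures are saved under pics/ and viewed, at most 10 in all, crops included, and the job is handed in when it is done.

```bash
ls; mkdir -p pics; python3 - <<'E'
from station import bot
import cv2,numpy as np
for n in("top","side"):
    cv2.imwrite(f"pics/{n}0.png",bot.read_camera(n))
for n in("top","side","wrist"):
    print(n,bot.camera_info(n))
o=bot.get_obs();print(o)
E
```

```text
pics
station.py
top {'vertical_fov': 45.580869326905464, 'cx': 320.3185952806781, 'cy': 197.01534216694785, 'view': array([[ 0.02167277, -0.99975157, -0.00520402, -0.08560968],
       [ 0.98503855,  0.02046311,  0.1711149 , -0.5557802 ],
       [-0.1709659 , -0.0088347 ,  0.98523734, -1.02716843],
       [ 0.        ,  0.        ,  0.        ,  1.        ]])}
side {'vertical_fov': 48.35719039477046, 'cx': 320.9466216805455, 'cy': 196.94362696401328, 'view': array([[-0.99931448, -0.03393689, -0.0147938 ,  0.54616451],
       [ 0.01266319, -0.68884025,  0.72480256, -0.0818646 ],
       [-0.0347881 ,  0.72411836,  0.68879778, -0.82817576],
       [ 0.        ,  0.        ,  0.        ,  1.        ]])}
wrist {'vertical_fov': 58.851088397607164, 'cx': 316.19233104585413, 'cy': 202.45379443883417, 'hand_eye': array([[-1.19371496e-04,  9.49047006e-01,  3.15134521e-01,
         8.05206264e-02],
       [ 9.99999359e-01, -2.41513961e-04,  1.10612928e-03,
        -9.97853095e-04],
       [ 1.12587807e-03,  3.15134452e-01, -9.49046369e-01,
        -1.41750929e-01],
       [ 0.00000000e+00,  0.00000000e+00,  0.00000000e+00,
         1.00000000e+00]])}
{'t': 0.1, 'q': array([ 1.04787771,  0.47771292,  0.02233349,  1.55631387, -0.01147857,
        1.1093013 , -0.08311499]), 'joint_vel': array([ 0.00018725, -0.00287963, -0.00024337, -0.00147283, -0.00038444,
       -0.00101241, -0.00036528]), 'joint_torque': array([ 4.30558677e-03, -5.97764647e+01,  1.61397479e+00, -2.81952828e+01,
        1.28973217e-02,  5.02906245e-03,  6.56719052e-06]), 'eef_pos': array([ 0.2718249 , -0.61728602,  0.23044214]), 'tool_rot': array([-7.70302536e-04,  9.78564990e-01,  2.05936678e-01, -2.29084368e-04]), 'contact_force': array([-0.10513633, -0.55628753, -0.1875423 ]), 'torque': array([-0.04613512, -0.0089788 ,  0.00203784]), 'grasp_force': 0.0, 'gripper_width': 0.9996439252170588}
```

View pics/top0.png

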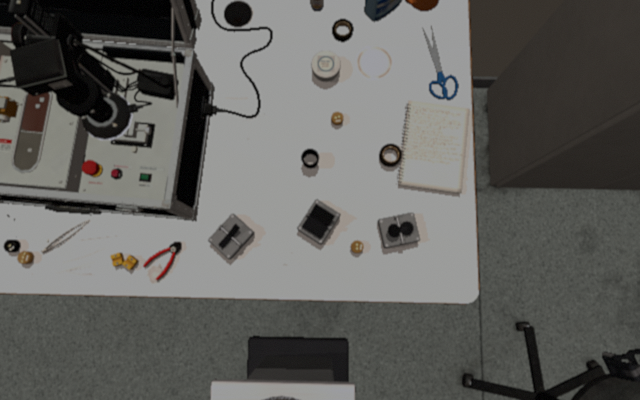

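View pics/side0.png

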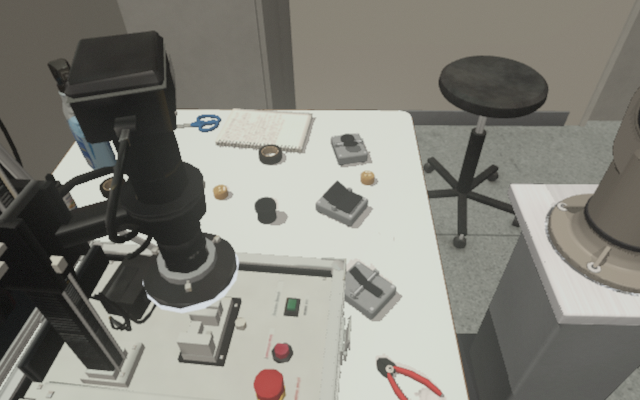

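The top view shows the bar switch near (231,237), the plate near (319,222) and the pads near (398,231). In the side view they are near (370,288), (342,203) and (350,147). Next I'll enlarge both views.

```bash
python3 - <<'E'
import cv2,numpy as np
rows=[]
for n,cs in(("top",[(231,237),(319,222),(398,231)]),("side",[(368,288),(342,203),(350,149)])):
    im=cv2.imread(f"pics/{n}0.png");r=[]
    for u,v in cs:
        c=cv2.resize(im[v-29:v+29,u-32:u+32],None,fx=4.15,fy=4.8,interpolation=cv2.INTER_CUBIC)
        c=cv2.resize(im[v-32:v+32,u-29:u+29],None,fx=4.5,fy=4.5,interpolation=cv2.INTER_CUBIC)
        for k in range(0,60,10):
            cv2.putText(c,str(u-29+k),(int(k*4.5),9),0,.33,(0,0,255));cv2.putText(c,str(v-32+k),(0,int(k*4.5)+4),0,.33,(0,0,255))
        c=cv2.convertScaleAbs(c,alpha=1.5); r.append(c)
    rows.append(np.hstack(r))
m=np.vstack(rows);print(m.shape);cv2.imwrite("pics/mont.png",m)
E
```

```text
(576, 783, 3)
```

View pics/mont.png

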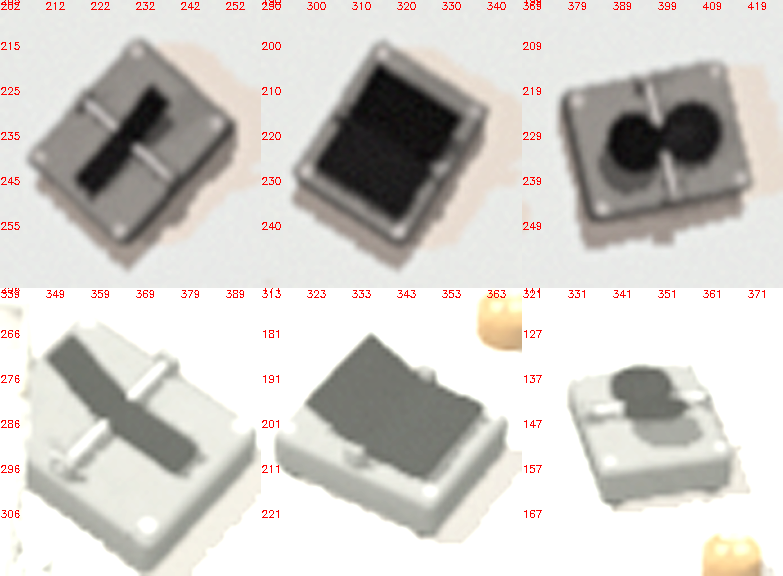

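Both views seem to show the raised wing at the upper right of the top picture for the bar and plate, and at the left for the pads, judging by the shadows. I'll fit the box poses from both views and test both wing choices.

```bash
cat > h.py <<'E'
import numpy as np,cv2
from station import bot
from scipy.optimize import least_squares
def proj(n,P):
    c=bot.camera_info(n);f=200/np.tan(np.radians(c["vertical_fov"]/2))
    p=np.c_[P,np.ones(len(P))]@c["view"].T
    return np.c_[c["cx"]+f*p[:,0]/-p[:,2],c["cy"]-f*p[:,1]/-p[:,2]]
def world(s,P):
    c,S=np.cos(s[2]),np.sin(s[2])
    return np.array(P)@np.array([[c,S,0],[-S,c,0],[0,0,1]])+[s[0],s[1],s[3]]
E
cat > fit.py <<'E'
from h import *
T=.026;C=.036
k=lambda a,b:[a*.042,b*.034,T]
ch=lambda b:[0,b*.030,C]
up=lambda y,s=.032:[s*.887-.0014,y,.031+s*.462+.0027]
lo=lambda y,s=.032:[-s,y,.034]
D={"bar":[("top",[(k(1,1),232.7,213.9),(k(1,-1),254.2,232.3),(k(-1,-1),229.1,258.3),(k(-1,1),208.7,240.1),(ch(1),220.9,226.8),(ch(-1),239.8,245)],[(up(0),236.9,225.4),(lo(0),221.6,247.2)]),
("side",[(k(-1,-1),395,288.7),(k(-1,1),371.9,313.1),(ch(-1),376.3,272),(ch(1),353.4,293.1)],[(up(0),352.3,268.7),(lo(0),380.1,295.3)])],
"plate":[("top",[(k(1,1),317.1,198.9),(k(1,-1),340.9,214.4),(k(-1,-1),320.9,242.9),(k(-1,1),297.1,230)],[]),
("side",[(k(-1,-1),366.6,200.3),(k(-1,1),349.4,218.1),(k(1,1),316.8,204.8)],[(up(-.026),337.7,181.4),(up(.026),323,195.9),(lo(-.026),362.3,197.7),(lo(.026),349.4,212.6)])],
"pads":[("top",[(k(1,-1),377.9,219.4),(k(-1,-1),414.1,212.8),(k(-1,1),419.2,240.1),(k(1,1),384.1,246.8),(ch(-1),395.2,218.6),(ch(1),402.1,242.3)],[(up(0,.016),393.9,230.6),(lo(0,.016),406.3,228.3)]),
("side",[(k(-1,-1),332.8,136.3),(k(-1,1),362.3,135.7),(k(1,-1),339,159.7),(k(1,1),367.2,155.2),(ch(-1),340.1,143),(ch(1),359.9,140.1)],[(lo(0,.016),347.7,139.2)])]}
y0={"bar":-.6,"plate":-.6,"pads":1.7}
for n,d in D.items():
    def r(s,which=1,flip=0):
        o=[]
        for cam,*g in d:
            L=[(list(q[0]),*q[1:]) for q in g[which-1]]
            if not L: continue
            P=np.array([q[0] for q in L])
            if flip:
                P=P.copy()
                P=np.array([ (up(p[1],-p[0]) if p[0]<0 else lo(p[1],(p[0]+.0014)/.887)) for p in P]); P[:,0]*=-1; P[:,0]*=1
                P[:,0]*=1
                P=P*[-1,1,1] if np.sign(P[0,0])!=np.sign(L[0][0][0]) and False else P
                P[:,0]=np.abs(P[:,0])*np.sign([q[0][0] for q in L])
            o.append(proj(cam,world(s,P))-np.array([q[1:] for q in L]))
        return np.vstack(o)
    f=least_squares(lambda s:r(s).ravel(),[.5,-.1,y0[n],0],x_scale=[.1,.1,1,.1])
    s=f.x;print(n,np.round(s,4),"yawdeg",round(np.degrees(s[2]),1),"rms",round(np.sqrt(np.mean(f.fun**2)),2))
    print(" rocker resid ok:",np.round(r(s,2).ravel(),1)," flipped:",np.round(r(s,2,1).ravel(),1))
    print(" press start",np.round(world(s,[[.0164,0,.043]]),4)," down",np.round(world(s,[[.020,0,.034]]),4))
E
python3 fit.py
```

```text
bar [ 0.469   0.1272 -0.7191 -0.0039] yawdeg -41.2 rms 1.07
 rocker resid ok: [ 1.1  0.1 -0.7 -1.8  0.7  0.2  0.7 -0.9]  flipped: [ 3.7 -0.8 -0.5 -3.9 -1.9  3.9 -1.1 -7.9]
 press start [[0.4813 0.1164 0.0391]]  down [[0.484  0.1141 0.0301]]
plate [ 0.5068 -0.0725 -0.5549 -0.004 ] yawdeg -31.8 rms 1.5
 rocker resid ok: [-0.1 -0.3  0.3  0.1  0.5 -0.4 -0.2  0.5]  flipped: [-2.2  4.1 -1.7  4.5 -1.3 -6.7 -2.2 -5.9]
 press start [[ 0.5208 -0.0812  0.039 ]]  down [[ 0.5238 -0.083   0.03  ]]
pads [ 0.4887 -0.2538  1.7604 -0.003 ] yawdeg 100.9 rms 1.36
 rocker resid ok: [ 0.2 -0.1 -0.2  0.3  1.  -0.2]  flipped: [-1.7  0.4 -1.1  0.3  1.4 -1.9]
 press start [[ 0.4856 -0.2377  0.04  ]]  down [[ 0.4849 -0.2341  0.031 ]]
```

The chosen wings fit to within about 1 px and the flipped ones don't, so the hypotheses hold. The heights agree to about 4 mm. Next: shut the fingers and turn the tool so its x runs along the pads rocker.

```bash
cat > go.py <<'E'
import sys
from h import *
from scipy.spatial.transform import Rotation as R
def delta(tgt,yaw):
    o=bot.get_obs();w=o["tool_rot"];r=R.from_quat([w[1],w[2],w[3],w[0]])
    x=r.as_matrix()[:,0];th=np.arctan2(x[1],x[0])
    print("t",round(o["t"],2),"pos",np.round(o["eef_pos"],4),"theta",round(np.degrees(th),1),"F",np.round(o["contact_force"],1))
    print("move in tool axes",np.round(r.inv().apply(np.array(tgt)-o["eef_pos"]),4),"turn",round(-(((yaw-th)+np.pi)%(2*np.pi)-np.pi),4))
if __name__=="__main__": a=list(map(float,sys.argv[1:]));delta(a[:3],a[3])
E
```

>>> {"op": "nudge_tcp", "data": {
  "steps": [
    {"twist":-0.1495, "aperture":0},
    {"twist":-0.1495, "aperture":0},
    {"twist":-0.1495, "aperture":0},
    {"twist":-0.1495, "aperture":0},
    {"twist":-0.1495, "aperture":0},
    {"twist":-0.1495, "aperture":0},
    {"twist":-0.1495, "aperture":0},
    {"twist":-0.1495, "aperture":0},
    {"twist":-0.1495, "aperture":0},
    {"aperture":0}
  ],
  "grip_force": 20
}}

```text
t: 1.1
eef_pos: [0.2717, -0.6175, 0.2307]
tool_rot: [-0.0, 0.637, 0.771, 0.0]
contact_force: [0.9, 0.1, -0.6]
gripper_width: 0.0
grasp_force: 0.0
```

```bash
python3 go.py 0.485 -0.235 0.16 1.7604
```

```text
t 1.1 pos [ 0.2717 -0.6175  0.2307] theta 100.9 F [ 0.9  0.1 -0.6]
move in tool axes [0.3351 0.2819 0.0711] turn 0.001
```

The rows are not in the units I measure in: shifts go in shares of 50 mm. I convert before sending: 0.0305 m is 0.61, 0.0256 m is 0.512.

>>> {"op": "nudge_tcp", "data": {
  "steps": [
    {"sx":0.61, "sy":0.512, "sz":0.13, "aperture":0},
    {"sx":0.61, "sy":0.512, "sz":0.13, "aperture":0},
    {"sx":0.61, "sy":0.512, "sz":0.13, "aperture":0},
    {"sx":0.61, "sy":0.512, "sz":0.13, "aperture":0},
    {"sx":0.61, "sy":0.512, "sz":0.13, "aperture":0},
    {"sx":0.61, "sy":0.512, "sz":0.13, "aperture":0},
    {"sx":0.61, "sy":0.512, "sz":0.13, "aperture":0},
    {"sx":0.61, "sy":0.512, "sz":0.13, "aperture":0},
    {"sx":0.61, "sy":0.512, "sz":0.13, "aperture":0},
    {"sx":0.61, "sy":0.512, "sz":0.13, "aperture":0},
    {"sx":0.61, "sy":0.512, "sz":0.13, "aperture":0},
    {"aperture":0},
    {"aperture":0}
  ]
}}

```text
t: 2.4
eef_pos: [0.4856, -0.2343, 0.1596]
tool_rot: [-0.0, 0.637, 0.771, -0.0]
contact_force: [0.2, -0.8, 0.4]
gripper_width: 0.0
grasp_force: 0.0
```

```bash
python3 - <<'E'
from go import *
delta([.485,-.235,.16],1.7604)
cv2.imwrite("pics/w1.png",bot.read_camera("wrist"))
E
```

```text
t 2.4 pos [ 0.4856 -0.2343  0.1596] theta 100.8 F [ 0.2 -0.8  0.4]
move in tool axes [-0.0006 -0.0007 -0.0004] turn -0.0008
```

View pics/w1.png

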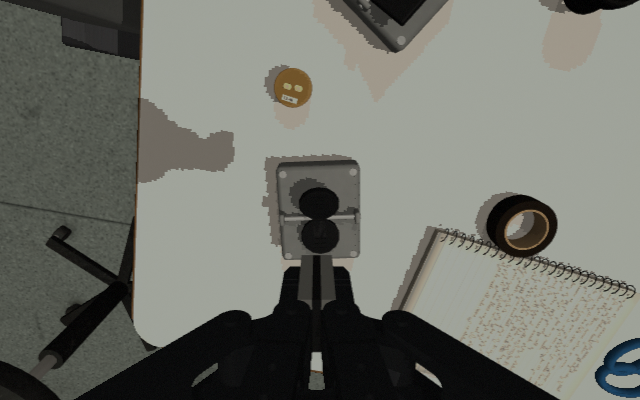

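The wrist view shows the pads switch upright: cheek ends at (282,219) and (357,217), and the raised pad at (319,203) with its shadow offset. I'll locate the axle and both pads from these.

```bash
cat >> h.py <<'E'
from scipy.spatial.transform import Rotation as Rt
def wrist(uv,z,o=None):
    o=o or bot.get_obs();c=bot.camera_info("wrist");f=200/np.tan(np.radians(c["vertical_fov"]/2))
    w=o["tool_rot"];R=Rt.from_quat([w[1],w[2],w[3],w[0]]).as_matrix();H=c["hand_eye"]
    d=R@H[:3,:3]@np.array([(uv[0]-c["cx"])/f,-(uv[1]-c["cy"])/f,-1]);p=R@H[:3,3]+o["eef_pos"]
    return p+d*(z-p[2])/d[2]
E
python3 - <<'E'
from h import *
a,b=wrist((282,219),.036),wrist((357,217),.036)
print(a,b,np.linalg.norm(a-b),(a+b)/2)
m=np.array([np.cos(1.7604),np.sin(1.7604),0])
print("press from axle",(a+b)/2+.02*m)
print("pad c",wrist((319,203),.041),"low pad",wrist((320,236),.034))
print("corners",[wrist(u,.026).round(4) for u in((277,163),(359,160),(361,258),(279,259))],np.mean([wrist(u,.026) for u in((277,163),(359,160),(361,258),(279,259))],0))
E
```

```text
[ 0.46095621 -0.26063392  0.036     ] [ 0.51958383 -0.24778341  0.036     ] 0.060019448137113074 [ 0.49027002 -0.25420866  0.036     ]
press from axle [ 0.48650063 -0.23456708  0.036     ]
pad c [ 0.48718553 -0.24022785  0.041     ] low pad [ 0.49383854 -0.27036262  0.034     ]
corners [array([ 0.4494, -0.2186,  0.026 ]), array([ 0.5124, -0.2042,  0.026 ]), array([ 0.5332, -0.2875,  0.026 ]), array([ 0.4639, -0.3016,  0.026 ])] [ 0.48972692 -0.2529827   0.026     ]
```

Wrist and fixed cameras agree within 1.5 mm. Descending to just above the rim.

>>> {"op": "nudge_tcp", "data": {
  "steps": [
    {"sz":0.5, "aperture":0},
    {"sz":0.5, "aperture":0},
    {"sz":0.5, "aperture":0},
    {"sz":0.5, "aperture":0},
    {"sz":0.16, "aperture":0},
    {"aperture":0}
  ]
}}

```text
t: 3.05
eef_pos: [0.4841, -0.2363, 0.051]
tool_rot: [-0.001, 0.638, 0.77, -0.001]
contact_force: [0.7, -0.2, 0.1]
gripper_width: -0.002
grasp_force: 0.0
```

>>> {"op": "nudge_tcp", "data": {
  "steps": [
    {"sz":0.06, "aperture":0},
    {"sz":0.06, "aperture":0},
    {"sz":0.06, "aperture":0},
    {"sz":0.06, "aperture":0},
    {"sz":0.04, "aperture":0},
    {"aperture":0}
  ]
}}

```text
t: 3.65
eef_pos: [0.4859, -0.2352, 0.0378]
tool_rot: [0.0, 0.637, 0.771, 0.0]
contact_force: [0.8, 0.6, 2.0]
gripper_width: -0.003
grasp_force: 0.7
```

>>> {"op": "nudge_tcp", "data": {
  "steps": [
    {"sz":0.03, "aperture":0},
    {"sz":0.03, "aperture":0},
    {"aperture":0}
  ]
}}

```text
t: 3.95
eef_pos: [0.4855, -0.2351, 0.0347]
tool_rot: [0.0, 0.637, 0.771, 0.0]
contact_force: [1.0, 0.5, 1.6]
gripper_width: 0.0
grasp_force: 0.7
```

>>> {"op": "nudge_tcp", "data": {
  "steps": [
    {"sz":0.02, "aperture":0},
    {"aperture":0}
  ]
}}

```text
t: 4.15
eef_pos: [0.4855, -0.2352, 0.034]
tool_rot: [0.0, 0.637, 0.771, -0.0]
contact_force: [-1.4, 3.0, 6.1]
gripper_width: -0.0
grasp_force: 3.1
```

Force rose to 6 N at 34 mm, so the wing is on its stop. Retreating and checking.

>>> {"op": "nudge_tcp", "data": {
  "steps": [
    {"sz":-0.2, "aperture":0},
    {"sz":-0.6, "aperture":0},
    {"sz":-0.8, "aperture":0},
    {"sz":-0.9, "aperture":0},
    {"aperture":0}
  ]
}}

```text
t: 4.65
eef_pos: [0.4887, -0.2369, 0.1649]
tool_rot: [0.005, 0.637, 0.771, 0.001]
contact_force: [0.3, 0.4, 0.2]
gripper_width: -0.005
grasp_force: 0.0
```

```bash
python3 - <<'E'
from go import *
delta([.5238,-.083,.16],-.5549+np.pi)
w=bot.read_camera("wrist")[120:280,220:420];s=bot.read_camera("side")[110:190,300:400]
cv2.imwrite("pics/c1.png",np.hstack([cv2.resize(w,None,fx=2,fy=2),cv2.resize(s,None,fx=4,fy=4,interpolation=2)]))
E
```

```text
t 4.65 pos [ 0.4887 -0.2369  0.1649] theta 100.8 F [0.3 0.4 0.2]
move in tool axes [0.1446 0.0633 0.0045] turn -0.8272
```

View pics/c1.png

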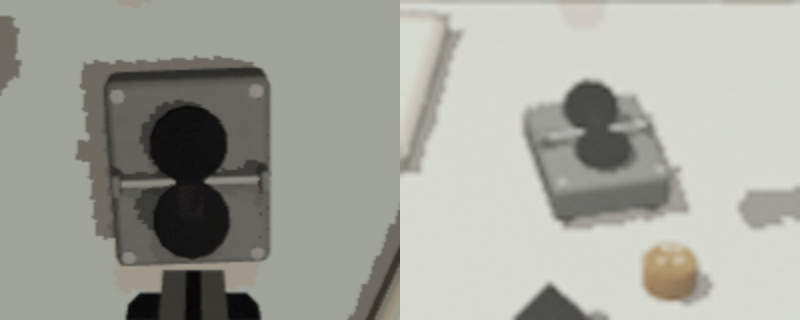

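The pads rocker has flipped: the near pad lies flat and the far pad is now up in the side view. The box hasn't moved. Next the plate.

Scaled: 0.0158 m is 0.316, 0.001 m is 0.02.

>>> {"op": "nudge_tcp", "data": {
  "steps": [
    {"sx":0.72, "sy":0.316, "sz":0.02, "aperture":0},
    {"sx":0.72, "sy":0.316, "sz":0.02, "aperture":0},
    {"sx":0.72, "sy":0.316, "sz":0.02, "aperture":0},
    {"sx":0.732, "sy":0.316, "sz":0.02, "aperture":0},
    {"twist":-0.138, "aperture":0},
    {"twist":-0.138, "aperture":0},
    {"twist":-0.138, "aperture":0},
    {"twist":-0.138, "aperture":0},
    {"twist":-0.138, "aperture":0},
    {"twist":-0.137, "aperture":0},
    {"aperture":0},
    {"aperture":0}
  ]
}}

```text
t: 5.95
eef_pos: [0.5193, -0.0815, 0.1537]
tool_rot: [-0.001, 0.275, 0.961, -0.0]
contact_force: [-0.5, -0.1, -0.8]
gripper_width: 0.004
grasp_force: 0.0
```

```bash
python3 - <<'E'
from go import *
delta([.5238,-.083,.16],-.5549+np.pi)
cv2.imwrite("pics/w2.png",bot.read_camera("wrist"))
E
```

```text
t 5.95 pos [ 0.5193 -0.0815  0.1537] theta 148.0 F [-0.5 -0.1 -0.8]
move in tool axes [-0.0046  0.0011 -0.0064] turn -0.0033
```

View pics/w2.png

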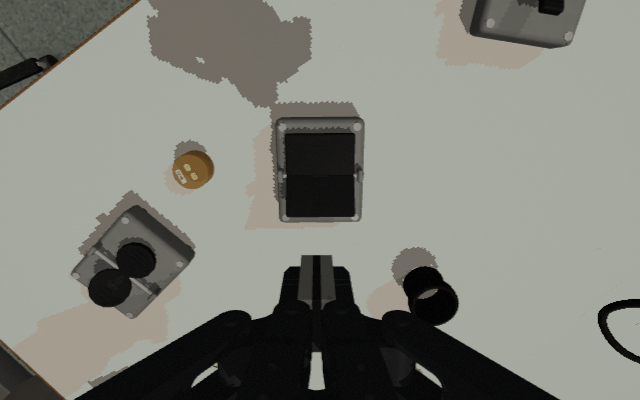

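The plate switch's cheeks are at (281,175) and (360,175). The lower wing's edge, at row 217, comes close to the box edge at 221, while the upper gap is 13 px. So the wing nearest the fingers is raised, as fitted.

```bash
python3 - <<'E'
from go import *
a,b=wrist((281,175),.036),wrist((360,175),.036)
c=(a+b)/2;d=a-b;n=np.array([-d[1],d[0],0]);n/=np.linalg.norm(n);n*=np.sign(n[0])
print(np.linalg.norm(d),c,np.degrees(np.arctan2(n[1],n[0])),"press",c+.02*n)
print("corners",np.mean([wrist(u,.026) for u in((275,118),(364,118),(361,221),(281,221))],0))
p=c+.02*n;delta([p[0],p[1],.051],-.5549+np.pi)
E
```

```text
0.05942457901500359 [ 0.50608717 -0.06895723  0.036     ] -31.958827614168335 press [ 0.52305574 -0.07954343  0.036     ]
corners [ 0.50602665 -0.06898388  0.026     ]
t 6.0 pos [ 0.5196 -0.0815  0.1539] theta 148.0 F [0.1 0.4 0.7]
move in tool axes [-0.0021  0.0036  0.1029] turn -0.0028
```

>>> {"op": "nudge_tcp", "data": {
  "steps": [
    {"sx":-0.04, "sy":0.06, "sz":0.44, "aperture":0},
    {"sz":0.5, "aperture":0},
    {"sz":0.5, "aperture":0},
    {"sz":0.44, "aperture":0},
    {"sz":0.12, "aperture":0},
    {"aperture":0}
  ]
}}

```text
t: 6.6
eef_pos: [0.5228, -0.0797, 0.0541]
tool_rot: [-0.001, 0.274, 0.962, -0.0]
contact_force: [0.7, 0.5, 0.4]
gripper_width: 0.004
grasp_force: 0.0
```

```bash
python3 go.py 0.523 -0.0797 0.051 2.5867
```

```text
t 6.6 pos [ 0.5228 -0.0797  0.0541] theta 148.2 F [0.7 0.5 0.4]
move in tool axes [-0.0002  0.0001  0.0031] turn -0.0004
```

Scaled: 0.003 m is 0.06, 0.0015 m is 0.03.

>>> {"op": "nudge_tcp", "data": {
  "steps": [
    {"sz":0.06, "aperture":0},
    {"sz":0.06, "aperture":0},
    {"sz":0.06, "aperture":0},
    {"sz":0.06, "aperture":0},
    {"sz":0.06, "aperture":0},
    {"sz":0.06, "aperture":0},
    {"sz":0.03, "aperture":0},
    {"aperture":0}
  ]
}}

```text
t: 7.4
eef_pos: [0.5237, -0.0798, 0.0352]
tool_rot: [0.0, 0.274, 0.962, 0.0]
contact_force: [1.5, -0.5, 2.8]
gripper_width: 0.002
grasp_force: 0.9
```

>>> {"op": "nudge_tcp", "data": {
  "steps": [
    {"sz":0.02, "aperture":0},
    {"aperture":0}
  ]
}}

```text
t: 7.6
eef_pos: [0.5236, -0.0798, 0.0343]
tool_rot: [0.0, 0.274, 0.962, 0.0]
contact_force: [2.0, -1.3, 2.4]
gripper_width: -0.002
grasp_force: 1.2
```

Scaled: 0.0007 m is 0.014.

>>> {"op": "nudge_tcp", "data": {
  "steps": [
    {"sz":0.014, "aperture":0},
    {"aperture":0}
  ]
}}

```text
t: 7.8
eef_pos: [0.5237, -0.0798, 0.0339]
tool_rot: [0.0, 0.274, 0.962, -0.0]
contact_force: [0.2, -1.1, 7.2]
gripper_width: -0.001
grasp_force: 3.7
```

>>> {"op": "nudge_tcp", "data": {
  "steps": [
    {"sz":-0.2, "aperture":0},
    {"sz":-0.6, "aperture":0},
    {"sz":-0.8, "aperture":0},
    {"sz":-0.9, "aperture":0},
    {"aperture":0},
    {"aperture":0}
  ]
}}

```text
t: 8.4
eef_pos: [0.5232, -0.0799, 0.1594]
tool_rot: [0.0, 0.274, 0.962, -0.0]
contact_force: [-0.6, -0.2, -0.9]
gripper_width: -0.002
grasp_force: 0.0
```

```bash
python3 - <<'E'
from go import *
delta([.484,.1141,.16],-.7191+np.pi)
w=bot.read_camera("wrist");cv2.imwrite("pics/w3.png",w)
w=w[90:250,220:420];s=bot.read_camera("side")[160:240,290:390]
cv2.imwrite("pics/c2.png",np.hstack([cv2.resize(w,None,fx=2,fy=2),cv2.resize(s,None,fx=4,fy=4,interpolation=2)]))
E
```

```text
t 8.4 pos [ 0.5232 -0.0799  0.1594] theta 148.2 F [-0.6 -0.2 -0.9]
move in tool axes [ 0.1355  0.1443 -0.0008] turn 0.1646
```

View pics/c2.png

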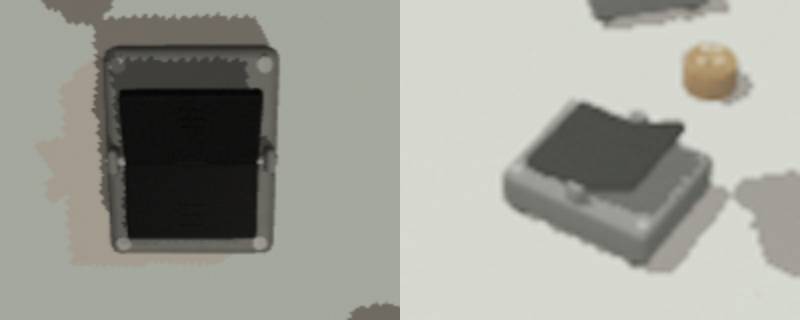

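The plate has flipped: in the side view its far-left wing is now level and the near one is up, and the box is in place. Next the bar.

Scaled: 0.0361 m is 0.722, 0.0339 m is 0.678.

>>> {"op": "nudge_tcp", "data": {
  "steps": [
    {"sx":0.678, "sy":0.722, "aperture":0},
    {"sx":0.678, "sy":0.722, "aperture":0},
    {"sx":0.678, "sy":0.722, "aperture":0},
    {"sx":0.678, "sy":0.722, "aperture":0},
    {"twist":0.082, "aperture":0},
    {"twist":0.082, "aperture":0},
    {"aperture":0},
    {"aperture":0}
  ]
}}

```text
t: 9.3
eef_pos: [0.4834, 0.1139, 0.1575]
tool_rot: [-0.001, 0.351, 0.937, -0.001]
contact_force: [-0.4, 0.5, 0.1]
gripper_width: -0.002
grasp_force: 0.0
```

```bash
python3 - <<'E'
from go import *
delta([.484,.1141,.16],-.7191+np.pi)
w=bot.read_camera("wrist");cv2.imwrite("pics/w4.png",w)
E
```

```text
t 9.3 pos [0.4834 0.1139 0.1575] theta 139.0 F [-0.4  0.5  0.1]
move in tool axes [-0.0003  0.0005 -0.0025] turn 0.0028
```

View pics/w4.png

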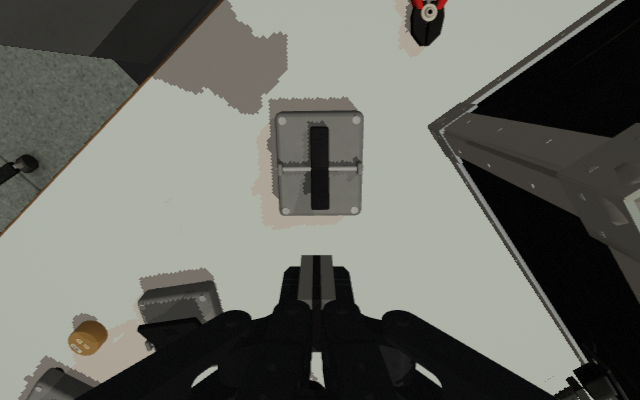

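The bar's cheeks are at (281,169) and (359,168), and the wing towards the fingers is raised (gap 5 px against 15). The case corner at (432,126) is close, so I'll check clearance as well.

```bash
python3 - <<'E'
from go import *
a,b=wrist((281,169),.036),wrist((359,168),.036)
c=(a+b)/2;d=a-b;n=np.array([-d[1],d[0],0]);n/=np.linalg.norm(n);n*=np.sign(n[0])
p=c+.02*n
print(np.linalg.norm(d),c,np.degrees(np.arctan2(n[1],n[0])),"press",p)
print("corners",np.mean([wrist(u,.026) for u in((275,112),(364,112),(361,214),(280,214))],0))
delta([p[0],p[1],.051],-.7191+np.pi)
r=Rt.from_quat(np.roll(bot.get_obs()["tool_rot"],-1))
for z in(.0,.05,.1,.13):
  for u in((432,126),(500,250),(585,372)):
    q=wrist(u,z);print(z,u,np.round(r.inv().apply(q-p),3)[:2],np.round(q,3), np.round(proj("top",q[None]),0),np.round(proj("side",q[None]),0))
E
```

```text
0.05917948306132863 [0.46877662 0.13054173 0.036     ] -40.309493804865156 press [0.48402785 0.11760341 0.036     ]
corners [0.4686466  0.13081353 0.026     ]
t 9.35 pos [0.4836 0.1139 0.1577] theta 138.9 F [-0.9 -0.3  0.6]
move in tool axes [0.002  0.0032 0.1067] turn 0.0023
0.0 (432, 126) [0.048 0.093] [0.509 0.219 0.   ] [[195. 218.]] [[340. 344.]]
0.0 (500, 250) [-0.066  0.168] [0.644 0.201 0.   ] [[206. 163.]] [[255. 331.]]
0.0 (585, 372) [-0.207  0.28 ] [0.824 0.193 0.   ] [[214.  91.]] [[144. 324.]]
0.05 (432, 126) [0.053 0.077] [0.495 0.211 0.05 ] [[193. 222.]] [[351. 322.]]
0.05 (500, 250) [-0.041  0.139] [0.607 0.196 0.05 ] [[202. 173.]] [[276. 311.]]
0.05 (585, 372) [-0.159  0.233] [0.757 0.189 0.05 ] [[210. 110.]] [[179. 305.]]
0.1 (432, 126) [0.059 0.061] [0.48  0.202 0.1  ] [[190. 226.]] [[362. 298.]]
0.1 (500, 250) [-0.017  0.111] [0.57 0.19 0.1 ] [[198. 185.]] [[299. 289.]]
0.1 (585, 372) [-0.111  0.186] [0.69  0.184 0.1  ] [[204. 131.]] [[217. 285.]]
0.13 (432, 126) [0.062 0.051] [0.471 0.197 0.13 ] [[188. 229.]] [[369. 282.]]
0.13 (500, 250) [-0.002  0.094] [0.547 0.187 0.13 ] [[195. 192.]] [[314. 275.]]
0.13 (585, 372) [-0.083  0.157] [0.65  0.182 0.13 ] [[201. 145.]] [[242. 271.]]
```

```bash
python3 - <<'E'
from go import *
p=np.array([.484,.1176,.034]);r=Rt.from_quat(np.roll(bot.get_obs()["tool_rot"],-1))
for t,s in(((195,218),(345,262)),((213,95),(240,256))):
    f=least_squares(lambda P:np.r_[(proj("top",P[None])-t).ravel(),(proj("side",P[None])-s).ravel()],[.5,.2,.1])
    print(f.x.round(3),f.fun.round(1),r.inv().apply(f.x-p).round(3))
w=cv2.imread("pics/w4.png")[60:260,300:500];s=cv2.imread("pics/side0.png")[225:375,300:430]
cv2.imwrite("pics/c3.png",cv2.convertScaleAbs(np.hstack([cv2.resize(w,(400,400)),cv2.resize(s,(390,400),interpolation=2)]),alpha=1.4))
E
```

```text
[0.501 0.178 0.148] [ 0.8 -4.5  3.1  0.6] [ 0.027  0.056 -0.114]
[0.686 0.156 0.142] [ -0.2  32.2 -21.1  -5.1] [-0.127  0.162 -0.108]
```

View pics/c3.png

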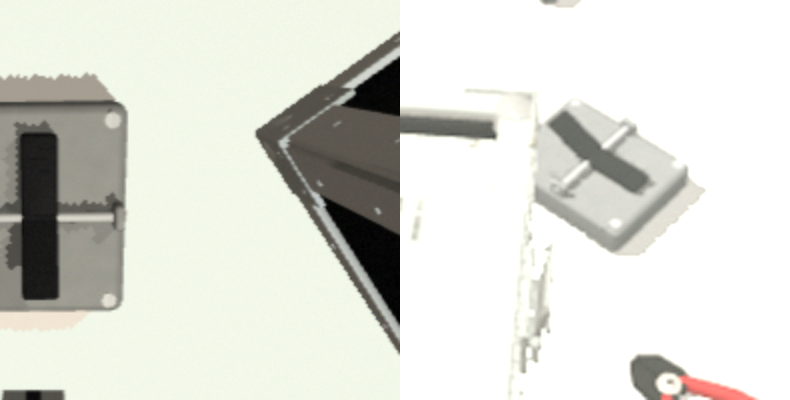

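The case wall is vertical, about 0.15 m high, with its corner 93 mm to the tool's side. That clears the ±57 mm gripper. Descending on the bar.

>>> {"op": "nudge_tcp", "data": {
  "steps": [
    {"sx":0.04, "sy":0.06, "sz":0.5, "aperture":0},
    {"sz":0.5, "aperture":0},
    {"sz":0.5, "aperture":0},
    {"sz":0.44, "aperture":0},
    {"sz":0.12, "aperture":0},
    {"aperture":0}
  ]
}}

```text
t: 9.95
eef_pos: [0.4841, 0.1175, 0.0549]
tool_rot: [-0.001, 0.351, 0.936, -0.0]
contact_force: [-0.5, 0.8, 0.9]
gripper_width: -0.003
grasp_force: 0.0
```

```bash
python3 go.py 0.484 0.1176 0.034 2.4225
```

```text
t 9.95 pos [0.4841 0.1175 0.0549] theta 138.9 F [-0.5  0.8  0.9]
move in tool axes [0.0001 0.     0.0209] turn 0.0012
```

Scaled: 0.003 m is 0.06, 0.0015 m is 0.03.

>>> {"op": "nudge_tcp", "data": {
  "steps": [
    {"sz":0.06, "aperture":0},
    {"sz":0.06, "aperture":0},
    {"sz":0.06, "aperture":0},
    {"sz":0.06, "aperture":0},
    {"sz":0.06, "aperture":0},
    {"sz":0.06, "aperture":0},
    {"sz":0.03, "aperture":0},
    {"aperture":0}
  ]
}}

```text
t: 10.75
eef_pos: [0.4849, 0.118, 0.0359]
tool_rot: [0.0, 0.351, 0.936, 0.0]
contact_force: [0.7, -0.5, 1.2]
gripper_width: 0.002
grasp_force: 0.8
```

>>> {"op": "nudge_tcp", "data": {
  "steps": [
    {"sz":0.02, "aperture":0},
    {"aperture":0}
  ]
}}

```text
t: 10.95
eef_pos: [0.4848, 0.1179, 0.0351]
tool_rot: [0.0, 0.352, 0.936, 0.0]
contact_force: [1.6, -0.9, 2.8]
gripper_width: 0.003
grasp_force: 1.1
```

Scaled: 0.0012 m is 0.024.

>>> {"op": "nudge_tcp", "data": {
  "steps": [
    {"sz":0.024, "aperture":0},
    {"aperture":0}
  ]
}}

```text
t: 11.15
eef_pos: [0.485, 0.1179, 0.0341]
tool_rot: [0.0, 0.352, 0.936, 0.0]
contact_force: [2.4, -1.2, 4.6]
gripper_width: 0.003
grasp_force: 2.2
```

>>> {"op": "nudge_tcp", "data": {
  "steps": [
    {"sz":-0.2, "aperture":0},
    {"sz":-0.6, "aperture":0},
    {"sz":-0.8, "aperture":0},
    {"sz":-0.9, "aperture":0},
    {"aperture":0},
    {"aperture":0}
  ]
}}

```text
t: 11.75
eef_pos: [0.4845, 0.1179, 0.1598]
tool_rot: [0.001, 0.351, 0.936, 0.0]
contact_force: [0.2, -1.0, -1.0]
gripper_width: 0.0
grasp_force: 0.0
```

```bash
python3 - <<'E'
from h import *
w=bot.read_camera("wrist")[90:250,220:420];s=bot.read_camera("side")[120:320,300:420]
t=bot.read_camera("top")[190:270,200:430]
a=np.hstack([cv2.resize(w,(400,320)),cv2.resize(s,(192,320),interpolation=2)])
cv2.imwrite("pics/c4.png",np.vstack([a,cv2.resize(t,(592,206),interpolation=2)]))
E
```

```text
(no output)
```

View pics/c4.png

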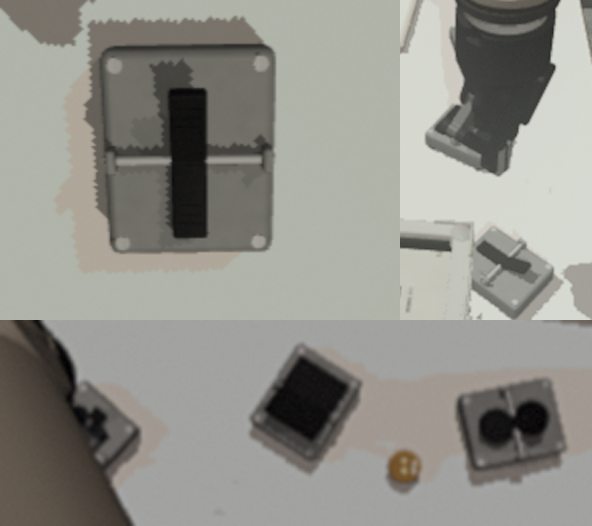

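The bar's far wing is now up, with its shadow offset in the wrist crop, and the pressed wing lies flat. The plate and pads are still switched, and every box is in place. Handing in.

```bash
python3 -c "
from station import bot
print(bot.hand_in())"
```

```text
the job is handed in; nothing more can be done
None
```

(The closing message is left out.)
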